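# Drop the cash box lid shut at the housewares stall

### The job

Shut the stall's cash box, the wide steel box with the coin tray: push its open lid from behind just past upright and let it drop shut by its own weight, without riding it down: the hand must be off the box and lid for the lower half of the fall. Leave the lid of the square steel tin standing open.

Things in the scene. Friction and masses are not known exactly. Their poses are not given: they have to be found in the camera images.
- cash_box: Cash box, fixed to the table: bare sheet steel, 160 mm deep (x), 220 wide (y), 90 tall, a black coin tray with many compartments inside. Origin: centre of its underside, on the table; +x points from its front to its hinge side. The front faces the robot, turned up to 25 degrees either way. Hinge line: along y on top of the rear wall, at x = +80, z = 90 mm.
- cash_lid (a joint): Lid angle (rad): 0 shut (level), 1.57 upright, 1.95 open stop, where it leans back at the start. A 5 mm steel plate, 160 mm from hinge to free edge, 220 wide, 0.3 kg, lightly damped, no spring: about 1 N near the free edge tips it, then it falls shut in about 1 s. A carrying bar 90 mm long stands 16 mm out of its outer (when open: rear) face, 80 mm from the hinge.
- cash_lid_edge (a point): Middle of the free edge of the cash box's lid, half-way through the plate; 160 mm from the hinge line, so about 240 mm above the table and 60 mm behind the hinge when the lid leans on its stop. It moves with the lid.
- tin_lid (a joint): Lid angle (rad), same sense, of the other box: 1.95 open stop, where it stays. A square tin of the same steel, 160 x 160 mm, 110 tall, fixed to the table to the left or right of the cash box, holding round pastry cutters; its plain lid, 160 mm long, has no bar and reaches about 260 mm above the table when open, 270 when upright.
There are look-alikes about, which are no part of the job. What is shaped like the part that bears tin_lid but brown is not meant.

How it is judged:
By the outcome, as a careful person would: the job done as asked, in the order asked, and still so for the second after the job is handed in, with the robot touching nothing.
It also fails if it takes over 29 s, if anything falls off the work surface, if the arm or the gripper's body presses on something with over 40 N, if the wrist force passes 120 N, or if a joint passes its speed limit or range.

### The arm

A 7-joint arm with a two-finger parallel gripper is mounted at the origin on the work surface. World frame = base frame: x ahead of the robot, y to its left, z up, the work surface at z = 0. Lengths are in m, angles in rad, forces in N, time in s.
With the tool pointing down it reaches from about 0.35 to 0.9 m from the base axis. Payload 8.1 kg.
Tool frame: the origin (TCP) lies midway between the tips of the shut fingers; the grasp point (between the pads) lies 19 mm behind it; z points along the fingers, y is the line along which they close (so a half turn about z gives the same grasp; the last joint's range is limited). The gripper opens to 92 mm and grips with 3 to 60 N. Pads are 19 mm wide; open, the fingers measure 130 mm over their backs; the gripper's body (75 mm by 190 mm) begins 47 mm behind the grasp point.
Start: joints at [1.12, 0.434, 0.025, 1.573, -0.012, 1.134, -0.075], TCP at [0.213, -0.588, 0.227] pointing down, gripper open.
Joint ranges: [-2.62, 2.62], [-0.44, 2.09], [-1.27, 1.32], [0.08, 2.57], [-1.32, 4.46], [0.12, 2], [-2.74, 2.74]. Speed limits (rad/s): [2.22, 2.22, 3.01, 3.01, 3.14, 3.14, 3.14].

### API

Orientations are given as a rotation vector (axis times angle).
In Python, from cell import arm gives the robot as it stands.
- The arm moves only by the tool send_rows, never from a script. Its argument "increments" is a list of rows, each a list of 3 entries, a list of its own where there are three numbers: the finger opening in cm, from 0 to 9.18, then the shift along the tool's x, y, z in cm, then the turn, a rotation vector about the tool's x, y, z in rad. A call has 1 to 5 rows; each row shifts and turns the commanded pose from where the row before left it, along the tool's axes as they then stand; what a row does not reach is not made up. A row lasts 1/10 s, in which the tool goes at most 50 mm and 8.59 degrees, less where a joint would pass 70% of its speed; a pose out of reach is approached as far as the arm can. A call is refused whole if a number of a shift passes 5 or a number of a turn 0.15, either way. A call with a gripper value outside its range is refused whole. The fingers move at their own pace and stop on an object; "force" is the grip in N (left out, the last holds). Time passes only in rows, so rows that do not move let the fingers close. It gives the time, the measured TCP pose, the force, the opening and the grip force at its end, in the units of the state.
- arm.observe(): the state, without advancing time (a new reading comes with each control period).
- arm.get_image(name): name is "scene" or "top" or "wrist"; returns the picture (400x640x3 uint8, red, green, blue); there is no depth.
- arm.camera_params(name): a dict with "camera_matrix" (3x3 intrinsics, pixels), "R" (3x3) and "t" (3): a world point X has camera coordinates R X + t. Camera axes: x right, y down, z forward; pixel columns grow to the right and rows downward; lengths in m; the calibration is good to about 2 mm. A picture is of the moment at which its call begins: read the wrist's pose just before it. camera_params takes no time and is no camera call; for the wrist camera it gives the pose at the moment of the call.
- arm.sign_off(): hands the job in; it is judged then, once.
The state is a dict: "clock": time; "joints": joint angles; "dq": joint speeds; "joint_efforts": joint torques, N m; "position": TCP position; "ee_rot": TCP orientation; "force": force on the tool from outside, world axes, zero at the start; "ft_torque": the same for the moment, N m; "width": opening from 0.0 (shut) to 1.0 (fully open); "gripper_force": force on a finger pad.
Only numpy, scipy, OpenCV 4.12 (cv2) and the standard library are available. Lean on these libraries where they do the work, as an engineer would, in place of code of your own. Each camera call takes 0.05 s, during which the arm holds its last target. There are 200 camera calls.

## Working session

There is one attempt and no reset: what is moved stays moved. The work goes in short steps, Python scripts to look and compute and a tool call to move; the robot and the scene stay as the last step left them, time stands still between calls to the robot, and variables do not carry over. Pictures are saved under pics/ and viewed, at most 10 in all, crops included, and the job is handed in when it is done.

Besides the shell and the picture viewer there is one more tool, called after "Emit:" as name(argument=value, ...) on one line, values as JSON. send_rows: Moves the arm, as the interface text tells. Its arguments: {"type":"object","properties":{"increments":{"type":"array"},"force":{"type":"number"}},"required":["increments"]}

```bash
mkdir -p pics; ls; python3 - <<'E'
from cell import arm
import cv2,numpy as np
for n in("scene","top"):
    im=arm.get_image(n); cv2.imwrite(f"pics/{n}0.png",im[:,:,::-1])
    p=arm.camera_params(n); print(n,p)
s=arm.observe(); print(s['clock'],s['position'],s['ee_rot'],s['force'],s['width'])
E
```

```text
pics
scene {'camera_matrix': array([[388.88161151,   0.        , 319.35501506],
       [  0.        , 388.88161151, 197.91319949],
       [  0.        ,   0.        ,   1.        ]]), 'R': array([[-0.5614744 ,  0.82749166, -0.00201279],
       [ 0.70412167,  0.47648409, -0.52647467],
       [-0.43469434, -0.2970193 , -0.85018843]]), 't': array([ 0.18225437, -0.27452863,  1.26370143])}
top {'camera_matrix': array([[362.65806031,   0.        , 317.1033357 ],
       [  0.        , 362.65806031, 197.61840711],
       [  0.        ,   0.        ,   1.        ]]), 'R': array([[ 0.02356267, -0.99970485,  0.00591656],
       [-0.99248564, -0.0241025 , -0.11996381],
       [ 0.12007101, -0.00304544, -0.99276064]]), 't': array([0.06019305, 0.40807416, 1.04230603])}
0.1 [ 0.21279611 -0.58716676  0.22600423] [-3.09286374e+00 -5.43238434e-01  5.89204803e-04] [-0.27320753  0.40667055  0.15409196] 1.0012721316031714
```

View pics/scene0.png

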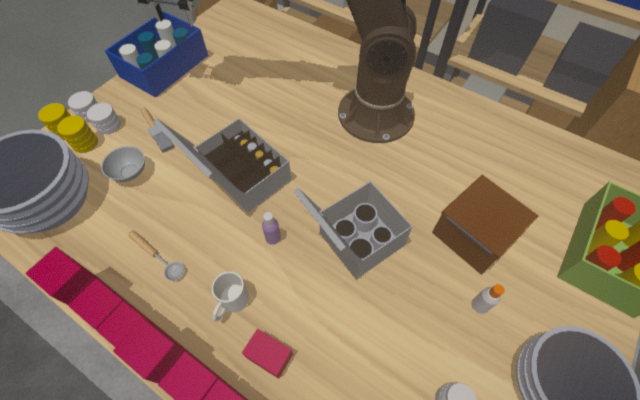

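View pics/top0.png

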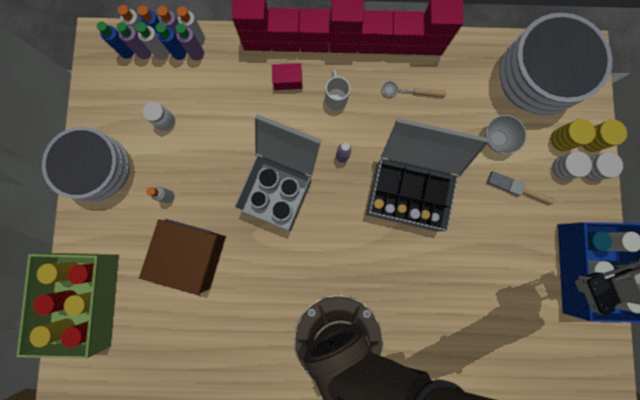

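The scene view shows the open cash box at about (245,165) and the tin with cutters at (365,230). In the top view the cash box is at about (413,200), with its lid leaning back to (440,145). The tin is at (280,190), and a brown look-alike box is at (182,257). Next I enlarge the cash box.

```bash
python3 - <<'E'
import cv2
im=cv2.imread("pics/top0.png")[110:240,350:510]
cv2.imwrite("pics/crop1.png",cv2.resize(im,None,fx=4.5,fy=4.5,interpolation=cv2.INTER_CUBIC))
E
```

```text
(no output)
```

View pics/crop1.png

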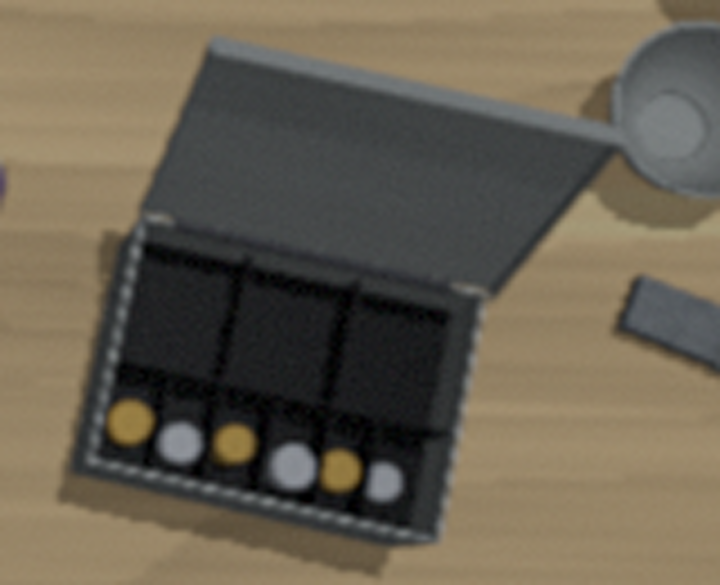

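The crop shows the rim corners at front-left (90,462), front-right (437,537), rear-left (140,220) and rear-right (484,295). The lid's free edge runs from (212,45) to (618,135). I fit the pose to these.

```bash
cat > h.py <<'E'
import numpy as np
from cell import arm
from scipy.optimize import least_squares
from scipy.spatial.transform import Rotation as R
def proj(p,X):
    c=X@p['R'].T+p['t']; u=c@p['camera_matrix'].T; return u[:,:2]/u[:,2:]
def world(q,L):
    c,s=np.cos(q[2]),np.sin(q[2]); L=np.atleast_2d(L)
    return np.c_[q[0]+c*L[:,0]-s*L[:,1], q[1]+s*L[:,0]+c*L[:,1], L[:,2]]
E
python3 - <<'E'
from h import *
p=arm.camera_params("top")
px=np.array([[90,462],[437,537],[140,220],[484,295],[212,45],[618,130]])/4.5+[350,110]
a=1.95; ex=.08+.16*np.cos(a); ez=.09+.16*np.sin(a); ex=.08-.16*np.cos(a)
L=np.array([[-.08,.11,.09],[-.08,-.11,.09],[.08,.11,.09],[.08,-.11,.09],[ex,.11,ez],[ex,-.11,ez]])
r=least_squares(lambda q:(proj(p,world(q,L))-px).ravel(),[.5,-.2,0])
q=r.x; print(q, r.fun.reshape(-1,2).round(1)); np.save("q.npy",q)
for n,l in dict(edge=[ex,0,ez],hinge=[.08,0,.09],L=[ex,.11,ez],Rr=[ex,-.11,ez]).items(): print(n,world(q,l).round(3))
s=arm.observe(); print(R.from_rotvec(s['ee_rot']).as_matrix().round(3))
# scene check
ps=arm.camera_params("scene"); print(proj(ps,world(q,L)).round(0))
# tin: rough
pt=np.array([[237,212],[293,230],[258,157],[312,172]])
L2=np.array([[-.08,.08,.11],[-.08,-.08,.11],[.08,.08,.11],[.08,-.08,.11]])
r=least_squares(lambda q:(proj(p,world(q,L2))-pt).ravel(),[.5,.1,0]);print("tin",r.x,r.fun.round(1))
print(world(r.x,[.14,-.08,.26]))
E
```

```text
[ 0.41606202 -0.19800005 -0.19696287] [[-0.6  0.5]
 [ 1.   1.4]
 [-0.2 -1.4]
 [ 0.7 -1. ]
 [-0.2 -0.1]
 [-0.5  0.5]]
edge [[ 0.553 -0.225  0.239]]
hinge [[ 0.495 -0.214  0.09 ]]
L [[ 0.574 -0.117  0.239]]
Rr [[ 0.531 -0.333  0.239]]
[[ 0.94   0.341 -0.001]
 [ 0.341 -0.94   0.001]
 [-0.    -0.001 -1.   ]]
[[289. 159.]
 [239. 117.]
 [243. 194.]
 [193. 147.]
 [210. 174.]
 [155. 120.]]
tin [ 0.40744698  0.18441309 -0.28569852] [ 0.3 -0.4  0.9 -0.3 -1.4 -0.9  0.2  1.6]
[[0.51922586 0.06820001 0.26      ]]
```

Emit:
send_rows(increments=[[0,[0,0,-3.5],[0,0,0]],[0,[0,0,-3.5],[0,0,0]],[0,[0,0,-3.5],[0,0,0]],[0,[3,-1.2,0],[0,0,0]],[0,[3,-1.2,0],[0,0,0]]])

```text
clock: 0.6
position: [0.2611, -0.5449, 0.3326]
ee_rot: [3.093, 0.539, 0.0]
force: [0.8, 0.8, -0.1]
width: 0.614
gripper_force: 0.0
```

Emit:
send_rows(increments=[[0,[3.5,-1.4,0],[0,0,0]],[0,[3.5,-1.4,0],[0,0,0]],[0,[3.5,-1.4,0],[0,0,0]],[0,[3.5,-1.4,0],[0,0,0]],[0,[3.5,-1.4,0],[0,0,0]]])

```text
clock: 1.1
position: [0.4027, -0.4179, 0.3314]
ee_rot: [-3.094, -0.543, 0.001]
force: [-0.2, 0.3, -0.5]
width: 0.18
gripper_force: 0.0
```

Emit:
send_rows(increments=[[0,[3.5,-1.4,0],[0,0,0]],[0,[3.5,-1.4,0],[0,0,0]],[0,[3.5,-1.4,0],[0,0,0]],[0,[3.5,-1.4,0],[0,0,0]],[0,[3.5,-1.4,0],[0,0,0]]])

```text
clock: 1.6
position: [0.5433, -0.2925, 0.3313]
ee_rot: [-3.094, -0.543, 0.001]
force: [0.3, -1.1, 0.1]
width: 0.005
gripper_force: 0.0
```

Emit:
send_rows(increments=[[0,[3.5,-1.4,0],[0,0,0.1]],[0,[2,-1,0],[0,0,0.11]],[0,[0,0,0],[0,0,0.11]],[0,[0,0,0],[0,0,0.11]],[0,[0,0,0],[0,0,0.11]]])

```text
clock: 2.1
position: [0.5876, -0.2537, 0.331]
ee_rot: [-3.126, 0.308, 0.002]
force: [1.5, 0.8, 0.8]
width: 0.004
gripper_force: 0.0
```

Emit:
send_rows(increments=[[0,[1.5,-2,0],[0,0,0]],[0,[0,0,3],[0,0,0]],[0,[0,0,3],[0,0,0]],[0,[0,0,3],[0,0,0]],[0,[0,0,2.6],[0,0,0]]])

```text
clock: 2.6
position: [0.6055, -0.237, 0.2137]
ee_rot: [-3.127, 0.301, 0.003]
force: [0.0, 0.1, 0.6]
width: 0.002
gripper_force: 0.0
```

```bash
python3 - <<'E'
from h import *
import cv2
q=np.load("q.npy"); s=arm.observe(); d=s['position']-np.r_[q[:2],0]; c,sn=np.cos(q[2]),np.sin(q[2])
print(s['clock'],s['position'],"local",c*d[0]+sn*d[1],-sn*d[0]+c*d[1],s['joints'].round(2) if hasattr(s['joints'],'round') else s['joints'])
a=arm.get_image("scene")[80:260,100:360]; cv2.imwrite("pics/s1.png",cv2.resize(a,None,fx=3,fy=3)[:,:,::-1])
E
```

```text
2.6 [ 0.60549146 -0.23698132  0.21367053] local 0.19339522382241583 -0.0011577813267603931 [ 0.33  0.49 -0.06  1.52  0.03  1.14 -1.5 ]
```

View pics/s1.png

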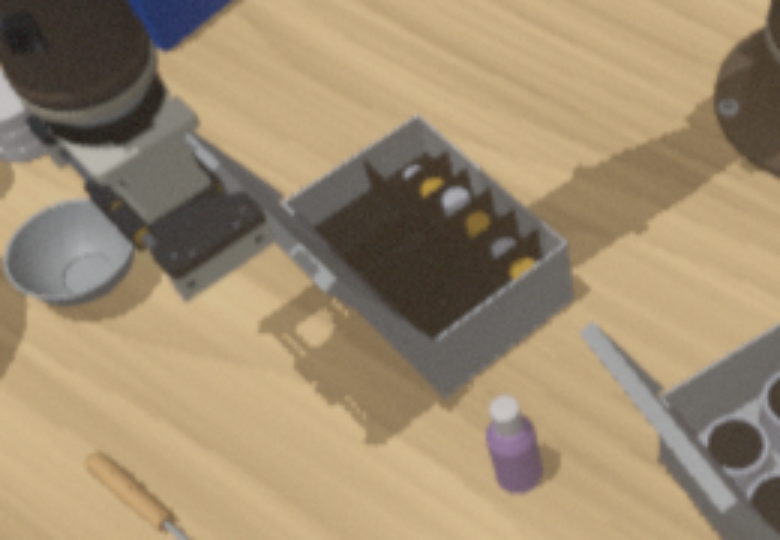

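The hand hangs behind the lid, closed and clear, and the lid still leans on its stop. I push now.

Emit:
send_rows(increments=[[0,[-1.2,0,0],[0,0,0]],[0,[-1.2,0,0],[0,0,0]],[0,[-1.2,0,0],[0,0,0]],[0,[-1.2,0,0],[0,0,0]],[0,[-1.2,0,0],[0,0,0]]])

```text
clock: 3.15
position: [0.5472, -0.2258, 0.2164]
ee_rot: [3.127, -0.302, 0.001]
force: [2.0, -0.6, 1.7]
width: 0.007
gripper_force: 0.4
```

Emit:
send_rows(increments=[[0,[-1,0,0],[0,0,0]],[0,[-1,0,0],[0,0,0]],[0,[-1,0,0],[0,0,0]]])

```text
clock: 3.45
position: [0.5171, -0.2199, 0.2158]
ee_rot: [3.127, -0.302, -0.0]
force: [0.5, 0.1, 0.6]
width: 0.006
gripper_force: 0.2
```

```bash
python3 - <<'E'
from h import *
import cv2
a=arm.get_image("scene")[80:260,100:360]; b=arm.get_image("top")[100:250,340:520]
cv2.imwrite("pics/s2.png",cv2.resize(np.hstack([a[:150],b]),None,fx=1.8,fy=1.8)[:,:,::-1])
E
```

```text
(no output)
```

View pics/s2.png

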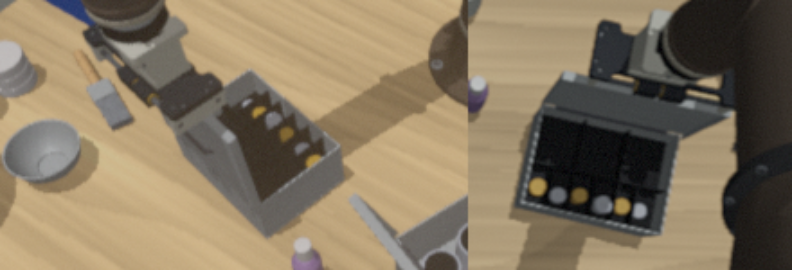

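The lid is close to upright and rests against the fingers. I push about 2 cm further and then back off.

Emit:
send_rows(increments=[[0,[-1,0,0],[0,0,0]],[0,[-1,0,0],[0,0,0]],[0,[1,0,0],[0,0,0]],[0,[3,0,0],[0,0,0]],[0,[3,0,0],[0,0,0]]])

```text
clock: 4.05
position: [0.5678, -0.2299, 0.2161]
ee_rot: [3.127, -0.302, 0.001]
force: [0.0, -0.0, -0.5]
width: 0.007
gripper_force: 0.0
```

```bash
python3 - <<'E'
from h import *
import cv2
a=arm.get_image("scene")[80:260,100:360]; b=arm.get_image("top")[100:250,340:520]
cv2.imwrite("pics/s3.png",cv2.resize(np.hstack([a[:150],b]),None,fx=1.8,fy=1.8)[:,:,::-1])
E
```

```text
(no output)
```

View pics/s3.png

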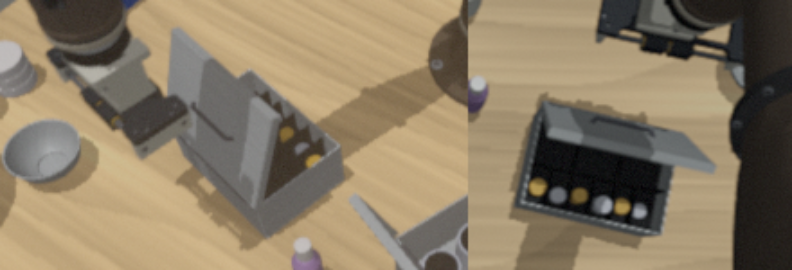

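The lid is past upright and falling, with the hand clear. I raise the hand and wait.

Emit:
send_rows(increments=[[0,[1,0,-2],[0,0,0]],[0,[0,0,-3],[0,0,0]],[0,[0,0,-3],[0,0,0]],[0,[0,0,0],[0,0,0]],[0,[0,0,0],[0,0,0]]])

```text
clock: 4.65
position: [0.5767, -0.2316, 0.296]
ee_rot: [3.127, -0.302, 0.001]
force: [-0.8, 1.0, -0.3]
width: 0.005
gripper_force: 0.0
```

Emit:
send_rows(increments=[[0,[0,0,0],[0,0,0]],[0,[0,0,0],[0,0,0]],[0,[0,0,0],[0,0,0]],[0,[0,0,0],[0,0,0]],[0,[0,0,0],[0,0,0]]])

```text
clock: 5.15
position: [0.5767, -0.2315, 0.2954]
ee_rot: [-3.127, 0.302, 0.001]
force: [0.8, 0.3, -0.1]
width: 0.006
gripper_force: 0.0
```

Emit:
send_rows(increments=[[0,[0,0,0],[0,0,0]],[0,[0,0,0],[0,0,0]],[0,[0,0,0],[0,0,0]],[0,[0,0,0],[0,0,0]],[0,[0,0,0],[0,0,0]]])

```text
clock: 5.65
position: [0.5768, -0.2316, 0.2958]
ee_rot: [3.127, -0.302, 0.0]
force: [0.4, 0.4, -0.2]
width: 0.005
gripper_force: 0.0
```

```bash
python3 - <<'E'
from h import *
import cv2
a=arm.get_image("scene")[80:280,100:430]
cv2.imwrite("pics/s4.png",cv2.resize(a,None,fx=2,fy=2)[:,:,::-1])
E
```

```text
(no output)
```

View pics/s4.png

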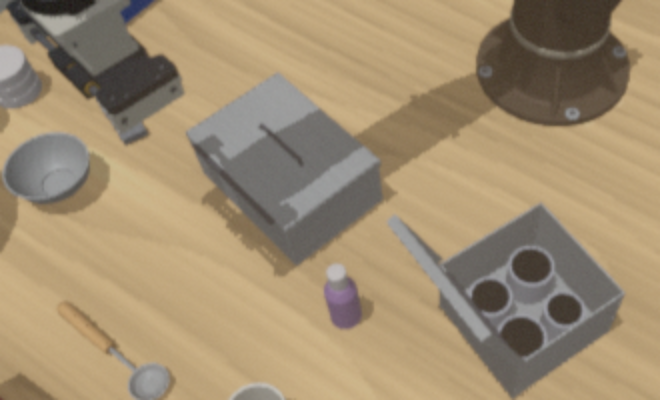

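The cash box is shut, with its bar on top at about (280,145). The tin's lid still stands open at (440,275), and the hand touches nothing.

```bash
python3 -c "
from cell import arm
print(arm.sign_off())"
```

```text
the job is handed in; nothing more can be done
None
```

The cash box is shut: I pushed its lid just past upright and it dropped closed by itself with the hand clear, the tin's lid still stands open, and the job was handed in at about 5.7 s.

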